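# Find the rocking corner of a board-holder plate and shim it

## Task

The aluminium board-holder plate rocks at one of its four corners. With the fingertips press down on the blue corner spots, one after another, until you find the corner that dips, then press only that corner's yellow shim lever down until it is fully flat, so that the plate sits level on all four corners. Only press: do not grip, lift or shift the plate, and leave the other three shim levers, the circuit board in its nest and the jar, tin, black tester and marker round it where they are.

Things in the scene. Friction and masses are not known exactly. Their poses are not given: they have to be found in the camera images.
- base: Grey base fixed on the mat, 136 x 136 mm; outriggers to y = +-132 mm carry the shim levers. Origin: centre of its underside (z = 0), x ahead, y left, turned up to 0.3 rad. At each corner (x, y = +-52 mm) a steel pocket 32 mm high holds a foot of the plate on packing that cannot be seen; in one pocket, which differs from run to run, the packing is 5 mm too thin.
- plate: Loose aluminium plate 124 x 124 x 6 mm, 0.6 to 1.1 kg, on four square feet. Origin: centre of its top face, 46 mm above the work surface; axes as the base's. Level at the start. Pressed over the foot with the gap it goes down 5 mm there at about 2 N (tilt about 0.07 rad), then stops hard, and swings back level when let go; over the other feet it does not give.
- board: Green circuit board 36 x 66 x 8 mm lying loose in a low black nest in the middle of the plate. Origin at the centre of its underside. To be left in place.
- flux_jar: Small white jar, 38 mm across, 26 mm high, standing before the base. Origin at the centre of its underside. Bystander.
- tin: Small white tin, 34 mm across, 18 mm high, behind the base. Origin at the centre of its underside. Bystander.
- hub: Black handheld tester, 30 x 68 x 18 mm, lying to the right of the base. Origin at the centre of its underside. Bystander.
- marker: White marker pen with red cap, 17 x 120 x 18 mm, lying to the left of the base. Origin at the centre of its underside. Bystander.
- corner_near_left (a point): Centre of the top of the blue 18 mm spot over the plate's near left foot (base frame x = -52, y = 52 mm), 47.5 mm above the work surface when level; moves with the plate.
- shim_near_left (a joint): Yellow shim lever of the near left corner, a tab 16 x 48 x 4 mm, hinged at base frame x = -52, y = 70 mm, height 21 mm, reaching out to y = 126 mm. 0 = raised by 0.5 rad (0 to 0.05 at the start), 0.5 = flat. Pressing it at its pad takes 5 to 12 N; it stays where left. Flat, it lifts that corner's packing 5 mm (without a gap there, the plate tilts).
- shim_near_left_pad (a point): Point to press on the top of the near left shim lever's tab, 45 mm out from its hinge; moves with the tab: about 45 mm above the work surface when raised, 24 mm when flat.
- corner_near_right (a point): Centre of the top of the blue 18 mm spot over the plate's near right foot (base frame x = -52, y = -52 mm), 47.5 mm above the work surface when level; moves with the plate.
- shim_near_right (a joint): Yellow shim lever of the near right corner, a tab 16 x 48 x 4 mm, hinged at base frame x = -52, y = -70 mm, height 21 mm, reaching out to y = -126 mm. 0 = raised by 0.5 rad (0 to 0.05 at the start), 0.5 = flat. Pressing it at its pad takes 5 to 12 N; it stays where left. Flat, it lifts that corner's packing 5 mm (without a gap there, the plate tilts).
- shim_near_right_pad (a point): Point to press on the top of the near right shim lever's tab, 45 mm out from its hinge; moves with the tab: about 45 mm above the work surface when raised, 24 mm when flat.
- corner_far_left (a point): Centre of the top of the blue 18 mm spot over the plate's far left foot (base frame x = 52, y = 52 mm), 47.5 mm above the work surface when level; moves with the plate.
- shim_far_left (a joint): Yellow shim lever of the far left corner, a tab 16 x 48 x 4 mm, hinged at base frame x = 52, y = 70 mm, height 21 mm, reaching out to y = 126 mm. 0 = raised by 0.5 rad (0 to 0.05 at the start), 0.5 = flat. Pressing it at its pad takes 5 to 12 N; it stays where left. Flat, it lifts that corner's packing 5 mm (without a gap there, the plate tilts).
- shim_far_left_pad (a point): Point to press on the top of the far left shim lever's tab, 45 mm out from its hinge; moves with the tab: about 45 mm above the work surface when raised, 24 mm when flat.
- corner_far_right (a point): Centre of the top of the blue 18 mm spot over the plate's far right foot (base frame x = 52, y = -52 mm), 47.5 mm above the work surface when level; moves with the plate.
- shim_far_right (a joint): Yellow shim lever of the far right corner, a tab 16 x 48 x 4 mm, hinged at base frame x = 52, y = -70 mm, height 21 mm, reaching out to y = -126 mm. 0 = raised by 0.5 rad (0 to 0.05 at the start), 0.5 = flat. Pressing it at its pad takes 5 to 12 N; it stays where left. Flat, it lifts that corner's packing 5 mm (without a gap there, the plate tilts).
- shim_far_right_pad (a point): Point to press on the top of the far right shim lever's tab, 45 mm out from its hinge; moves with the tab: about 45 mm above the work surface when raised, 24 mm when flat.

How it is judged (in metres and radians):
On the way, in this order (a step that is already met when the one before it is completed fails the run):
1. a corner of the plate is pressed with the fingers and rocks down, no shim lever having been pressed (angle between plate's own z axis and vertical above 0.035 rad and contact force between the fingers and plate above 0.5 N and value of joint each of shim_near_left, shim_near_right, shim_far_left, shim_far_right below 0.12 rad), for 0.1 s.
2. one shim lever is pressed flat, the other three still raised (((value of joint shim_near_left above 0.42 rad and value of joint each of shim_near_right, shim_far_left, shim_far_right below 0.12 rad) or (value of joint shim_near_right above 0.42 rad and value of joint each of shim_near_left, shim_far_left, shim_far_right below 0.12 rad) or (value of joint shim_far_left above 0.42 rad and value of joint each of shim_near_left, shim_near_right, shim_far_right below 0.12 rad) or (value of joint shim_far_right above 0.42 rad and value of joint each of shim_near_left, shim_near_right, shim_far_left below 0.12 rad))), for 0.2 s.
At the end, for the whole second after the job is handed in: One shim lever is flat (joint over 0.42 of 0.5), the other three raised (under 0.12); the plate is still and level (tilt under 0.02 rad, height within 2.5 mm, shift under 6 mm), as only the right shim makes it; the board is within 10 mm of its nest, each bystander within 20 mm of its start (((value of joint shim_near_left above 0.42 rad and value of joint each of shim_near_right, shim_far_left, shim_far_right below 0.12 rad) or (value of joint shim_near_right above 0.42 rad and value of joint each of shim_near_left, shim_far_left, shim_far_right below 0.12 rad) or (value of joint shim_far_left above 0.42 rad and value of joint each of shim_near_left, shim_near_right, shim_far_right below 0.12 rad) or (value of joint shim_far_right above 0.42 rad and value of joint each of shim_near_left, shim_near_right, shim_far_left below 0.12 rad)) and angle between plate's own z axis and vertical below 0.02 rad and z of plate in the frame of base between 0.0435 and 0.0485 m and horizontal distance between plate and base below 0.006 m and angle between the x axis of plate and the x axis of base, either way round below 0.08 rad and horizontal distance between board and plate below 0.01 m and linear speed of plate below 0.02 m/s and distance of each of flux_jar, tin, hub, marker from where it was at the start of the episode below 0.02 m); the robot touches nothing.
It fails at once if the plate is lifted or shifted bodily by more than 12 mm (distance of plate from where it was at the start of the episode above 0.012 m).
It fails at once if a second shim lever is pressed (value of joint each of shim_near_left, shim_near_right above 0.25 rad or value of joint each of shim_near_left, shim_far_left above 0.25 rad or value of joint each of shim_near_left, shim_far_right above 0.25 rad or value of joint each of shim_near_right, shim_far_left above 0.25 rad or value of joint each of shim_near_right, shim_far_right above 0.25 rad or value of joint each of shim_far_left, shim_far_right above 0.25 rad).
It fails at once if the circuit board is moved out of its nest (distance between board and plate above 0.015 m).
It fails at once if a bystander is moved by more than 20 mm (distance of any of flux_jar, tin, hub, marker from where it was at the start of the episode above 0.02 m).
It also fails if it takes over 51 s, if anything falls off the work surface, if the arm or the gripper's body presses on something with over 40 N, if the wrist force passes 120 N, or if a joint passes its speed limit or range.

## Robot

A 7-joint arm with a two-finger parallel gripper is mounted at the origin on a cart in front of the work surface, level with it; the furniture and walls round the work are solid. World frame = base frame: x ahead of the robot, y to its left, z up, the work surface at z = 0. Lengths are in mm, angles in rad, forces in N, time in s.
With the tool pointing down it reaches from about 400 to 875 mm from the base axis. Payload 6.5 kg.
Tool frame: the origin (TCP) lies on the centre line of the jaws, within the pads' length; the fingertips stand 14 mm ahead of it and the grasp point (between the pads) lies 5 mm behind it; y points along the fingers, x is the direction in which the jaws open and shut, and the axes are right-handed (so a half turn about y gives the same grasp; the last joint's range is limited). The gripper opens to 88 mm and grips with 3 to 60 N. Pads are 18 mm wide; open, the fingers measure 123 mm over their backs; the gripper's body (75 mm by 187 mm) begins 45 mm behind the grasp point.
Start: joints at [1.072, 0.536, -0.004, 1.538, 0.003, 1.067, -0.071], TCP at [272.615, -590.06, 252.716] pointing down, gripper open.
Joint ranges: [-2.7, 2.7], [-0.37, 2.16], [-1.27, 1.26], [0.24, 2.4], [-1.31, 4.45], [0.19, 1.91], [-2.76, 2.76]. Speed limits (rad/s): [2.39, 2.39, 3.14, 3.14, 3.14, 3.14, 3.14].

## Interface

Orientations are given as a unit quaternion [x, y, z, w].
In Python, from cell import manip, eoat, solve_ik, telemetry, eyes, workorder gives the robot as it stands. The module is installed in compiled form; this text tells all that it offers. Calls block until the motion is done:
- manip.reach(position, orientation): joint-space move of the TCP to a pose.
- manip.movel(position, v=150, frame=None, threshold=None): straight line of the TCP; frame=None keeps the orientation; v is the mean speed in mm/s. With threshold (N) it stops when the force on the tool has changed by that much, and returns True; else False.
- manip.set_joints(angles): joint-space move.
- eoat.release() and eoat.grab(f_grip=None): open the fingers fully, or close them until they stop; f_grip is the grip in N (None keeps the last).
- manip.hold(seconds).
- solve_ik(position, orientation): joint angles nearest the present ones, or None.
- telemetry.observe(): the state.
- eyes.get_image(name): name is "scene" or "top" or "wrist"; returns a dict with "img" (480x640x3 uint8, blue, green, red), "z_map" (480x640 float32, mm along the optical axis (not along the pixel's ray), 0 where there is no reading), "K" (3x3 intrinsics, pixels), "R" (3x3) and "t" (3): a world point X has camera coordinates R X + t. Camera axes: x right, y down, z forward; pixel columns grow to the right and rows downward; lengths in mm; the calibration is good to about 2 mm. A picture is of the moment at which its call begins.
A pose or a line that the arm cannot do raises manip.PlanningError and nothing moves.
- workorder.close_job(): hands the job in, once; it reports no verdict.
Trained networks look in a picture, given as the dict that the camera call returned (one of the last four; its "shot" number tells which), for a name from the list of things; names that differ only in an ending like _2 or _b are one class to them, and where a whole thing is asked for, a point or a joint stands for the part that bears it (a point fixed in the world has none). Each returns a list of dicts, best first, with "confidence" (0 to 1); they miss things now and then, are a little off and sometimes report something else, mostly with a low value. They report only what shows in the picture. A call takes as long as a camera call.
- eyes.search_frame(picture, label): "xyz" ([x, y, z] in mm, in world coordinates, good to about 4 mm: the middle of the surface that is visible of it).
The state is a dict: "t": time; "joint_positions": joint angles; "joint_velocities": joint speeds; "joint_efforts": joint torques, N m; "tool_pos": TCP position; "tcp_rot": TCP orientation; "contact_force": force on the tool from outside, world axes, zero at the start; "torque": the same for the moment, N m; "finger_gap": finger opening in mm.
Only numpy, scipy, OpenCV 4.12 (cv2) and the standard library are available. Lean on these libraries where they do the work, as an engineer would, in place of code of your own. Each camera call takes 0.05 s, during which the arm holds its last target. There are 200 camera calls.

## Working session

There is one attempt and no reset: what is moved stays moved. The work goes in short steps, each a Python script; the robot and the scene stay as the last script left them, time stands still between calls to the robot, and variables do not carry over. Pictures are saved under pics/ and viewed, on a budget of 10 in all, crops included, one or two more only if the job needs it, and the job is handed in when it is done.

```bash
mkdir -p pics; python3 - <<'E'
from cell import *
import cv2,numpy as np
s=telemetry.observe();print(s['t'],s['tool_pos'],s['tcp_rot'],s['finger_gap'])
p=eyes.get_image("top");cv2.imwrite('pics/top1.png',p['img'])
print(p['t'],p['R'],p['K'])
for n in ['plate','base','board','corner_near_left','corner_near_right','corner_far_left','corner_far_right','shim_near_left_pad','shim_near_right_pad','shim_far_left_pad','shim_far_right_pad','flux_jar','tin','hub','marker']:
  for d in eyes.search_frame(p,n)[:4]: print(n,np.round(d['xyz'],1),round(d['confidence'],2))
E
```

```text
0.0 [ 272.33312225 -589.57011039  251.84751532] [-0.5954195   0.3815105  -0.38044104  0.59597817] 88.37735782856838
[ 42.31710607 516.5663723  798.05011253] [[-0.01101213 -0.99987014 -0.01176593]
 [-0.98017458  0.01312165 -0.19770083]
 [ 0.19782955  0.00935556 -0.98019179]] [[479.85079      0.         319.29439381]
 [  0.         479.85079    237.8425947 ]
 [  0.           0.           1.        ]]
base [467.4  44.8  26.8] 0.58
board [501.7  89.8  46.7] 0.71
corner_near_left [494.3  93.4  48.5] 0.88
corner_near_right [492.9  88.6  43.7] 0.95
corner_near_right [460.8 -82.2  15.2] 0.75
corner_near_right [538.1 -11.1  38.5] 0.54
corner_far_left [494.5  91.5  47.6] 0.72
corner_far_right [494.6  87.9  48. ] 0.8
corner_far_right [533.  244.3  12.2] 0.5
shim_near_left_pad [496.1  92.8  45.1] 0.67
shim_near_left_pad [462.5 189.6  37.2] 0.56
shim_near_right_pad [435.4   8.5  34.1] 0.77
shim_far_left_pad [566.5 171.7  34.5] 0.74
shim_far_right_pad [537.9 -14.4  37.1] 0.82
shim_far_right_pad [493.1  92.3  46.5] 0.68
flux_jar [388.6  85.3  27.8] 0.94
tin [604.1  94.2  17.1] 0.77
tin [464.8 188.8  39.6] 0.5
hub [458.4 -84.5  17.7] 0.57
marker [537.6 246.2  11.1] 0.62
```

View pics/top1.png

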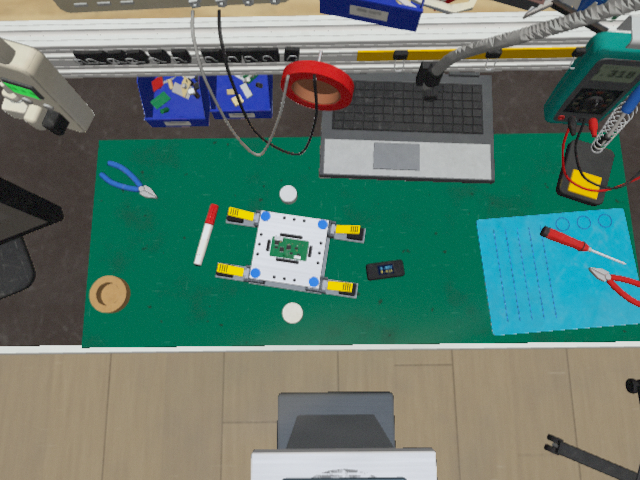

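The plate is at about (289,250) px, with blue spots at about (264,216), (323,224), (256,273) and (316,282). The lever pads are at its left and right. The network mixes up the corners, so I'll fit the base pose to the blue blobs instead.

```bash
cat > h.py <<'E'
from cell import *
import cv2,numpy as np,json
from scipy.spatial.transform import Rotation as Ro
def fit(p,seed=None):
    """base pose (x,y,yaw) from the four blue spots"""
    hsv=cv2.cvtColor(p['img'],cv2.COLOR_BGR2HSV)
    m=cv2.inRange(hsv,(100,120,80),(125,255,255))
    n,_,st,c=cv2.connectedComponentsWithStats(m)
    P=[]
    for i in range(1,n):
        if not 15<st[i,4]<3000: continue
        d=p['R'].T@np.linalg.inv(p['K'])@[*c[i],1]; o=-p['R'].T@p['t']
        X=o+d*(47.5-o[2])/d[2]
        if np.hypot(*(X[:2]-(498,90)))<110: P.append(X[:2]); print('blob',c[i].round(1),st[i,4],X[:2].round(1))
    return np.array(P)
L={'nl':(-52,52),'nr':(-52,-52),'fl':(52,52),'fr':(52,-52)}
def solve(P):
    ctr=P.mean(0); best=None
    M=np.array(list(L.values()),float)
    D=P-ctr; Q=np.array([D[np.argmin(np.hypot(*(D-m).T))] for m in M])
    yaw=np.angle(np.sum((Q[:,0]+1j*Q[:,1])*np.conj(M[:,0]+1j*M[:,1])))
    r=Q-M@np.array([[np.cos(yaw),np.sin(yaw)],[-np.sin(yaw),np.cos(yaw)]])
    return ctr,yaw,r
def w(b,x,y):
    c,s=np.cos(b[2]),np.sin(b[2]); return np.array([b[0]+c*x-s*y,b[1]+s*x+c*y])
def quat(a):
    x=np.array([np.cos(a),np.sin(a),0]);y=np.array([0,0,-1.]);return Ro.from_matrix(np.c_[x,y,np.cross(x,y)]).as_quat()
E
python3 - <<'E'
from h import *
p=eyes.get_image("top")
P=fit(p);c,y,r=solve(P);print(c,y,r.round(1))
b=[*c,y];json.dump([float(v) for v in b],open('b.json','w'))
for k,(i,j) in L.items():
  for jj,z in((j,180),(np.sign(j)*112,180)):
    q=w(b,i,jj)
    for a in(y,y+np.pi,y+np.pi/2,y-np.pi/2):
        for zz in (60,20,180):
          s=solve_ik([*q,zz],quat(a)); 
          print(k,int(jj),q.round(),round(a,2),zz,None if s is None else np.round(s,1)) if zz==180 or s is None else 0
E
```

```text
blob [265.  215.6] 64 [560.1 133.3]
blob [322.2 224. ] 63 [543.1  30.6]
blob [254.9 272.7] 63 [456.9 149.8]
blob [313.4 281.3] 66 [440.5  47.3]
[500.1565709   90.25418584] -0.16098188876830136 [[-0.2 -0.1]
 [-0.   0. ]
 [ 0.3  0.1]
 [-0.  -0. ]]
nl 52 [457. 150.] -0.16 180 [ 0.3  0.5 -0.9  2.   0.5  0.9 -1. ]
nl 52 [457. 150.] 2.98 180 [ 0.4  0.6 -1.1  2.   0.7  0.9  2. ]
nl 52 [457. 150.] 1.41 180 [ 0.4  0.6 -1.1  2.   0.7  1.   0.4]
nl 52 [457. 150.] -1.73 180 [-0.   0.4 -0.5  2.   0.3  0.8 -2.4]
nl 112 [467. 209.] -0.16 180 [ 0.3  0.6 -1.   1.9  0.7  1.  -1.2]
nl 112 [467. 209.] 2.98 180 [ 0.3  0.7 -1.1  1.9  0.7  1.   1.9]
nl 112 [467. 209.] 1.41 180 [ 0.3  0.7 -1.1  1.9  0.8  1.   0.3]
nl 112 [467. 209.] -1.73 180 [-0.1  0.5 -0.6  1.9  0.3  0.8 -2.5]
nr -52 [440.  47.] -0.16 180 [ 0.3  0.4 -0.6  2.1  0.3  0.8 -0.6]
nr -52 [440.  47.] 2.98 180 [ 0.7  0.5 -1.1  2.1  0.6  0.9  2.2]
nr -52 [440.  47.] 1.41 180 [ 0.5  0.4 -0.9  2.1  0.4  0.8  0.8]
nr -52 [440.  47.] -1.73 180 [ 0.1  0.3 -0.4  2.1  0.2  0.7 -2.1]
nr -112 [431. -12.] -0.16 180 [ 0.4  0.3 -0.5  2.1  0.2  0.7 -0.5]
nr -1
[... 541 characters left out ...]
 180 [ 0.3  0.8 -1.1  1.7  0.8  1.1  2. ]
fl 112 [569. 192.] 1.41 180 [ 0.1  0.7 -0.8  1.7  0.5  1.   0.6]
fl 112 [569. 192.] -1.73 180 [-0.1  0.6 -0.4  1.7  0.3  0.9 -2.3]
fr -52 [543.  31.] -0.16 180 [ 0.2  0.5 -0.5  1.9  0.3  0.9 -0.6]
fr -52 [543.  31.] 2.98 180 [ 0.6  0.7 -1.1  1.8  0.7  1.   2.2]
fr -52 [543.  31.] 1.41 180 [ 0.4  0.6 -0.7  1.9  0.5  0.9  0.9]
fr -52 [543.  31.] -1.73 180 [ 0.   0.5 -0.2  1.9  0.1  0.8 -2. ]
fr -112 [534. -29.] -0.16 180 [ 0.3  0.5 -0.5  1.9  0.3  0.8 -0.4]
fr -112 [534. -29.] 2.98 180 [ 0.7  0.7 -1.1  1.9  0.7  1.   2.3]
fr -112 [534. -29.] 1.41 180 [ 0.5  0.5 -0.7  1.9  0.4  0.9  1. ]
fr -112 [534. -29.] -1.73 180 [ 0.1  0.4 -0.2  1.9  0.1  0.8 -1.8]
```

```bash
cat >> h.py <<'E'
b=json.load(open('b.json')) if __import__('os').path.exists('b.json') else None
def probe(k):
    q=w(b,*(np.array(L[k])*50/52)); cur=telemetry.observe()['tool_pos']
    if cur[2]>120: manip.reach([*q,85],quat(b[2]))
    else: manip.movel([*q,80],v=120)
    manip.movel([*q,67],v=60); manip.hold(.1)
    f0=telemetry.observe()['contact_force'][2]
    hit=manip.movel([*q,54],v=15,threshold=5)
    manip.hold(.3); s=telemetry.observe()
    print(k,hit,'tip z',round(s['tool_pos'][2]-14,1),'F',round(s['contact_force'][2]-f0,1),'t',round(s['t'],2),'xy err',np.round(s['tool_pos'][:2]-q,1))
    return s
E
python3 - <<'E'
from h import *
eoat.grab(5)
q=w(b,-50,-50); manip.reach([*q,160],quat(b[2]))
s=telemetry.observe();print(s['t'],s['tool_pos'],s['contact_force'],s['finger_gap'])
probe('nr')
p=eyes.get_image("scene");cv2.imwrite('pics/s1.png',p['img'])
manip.movel([*q,80],v=80)
print(telemetry.observe()['t'])
E
```

```text
4.525 [443.24183763  47.99984527 160.03370922] [ 0.19691817  0.47555363 -0.08715025] 0.3046532563311598
nr True tip z 43.6 F 7.4 t 6.41 xy err [-0.5 -0.5]
6.8917
```

View pics/s1.png

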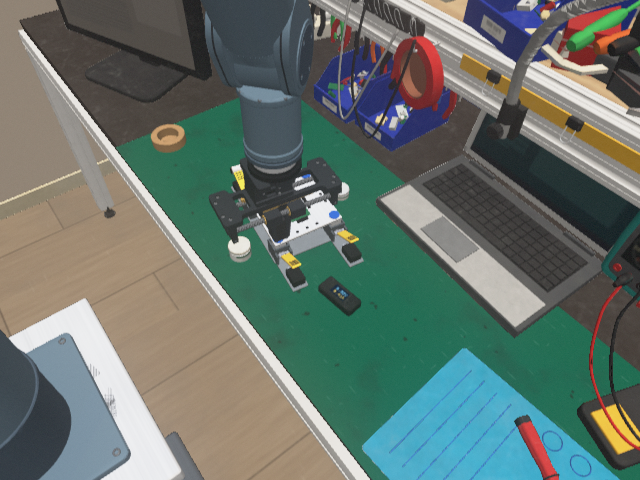

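The gripper is over the near right corner at about (275,215) px, and the levers look undisturbed. The tip stopped at 43.6 mm, which suggests a dip, so I'll compare it with the other corners.

```bash
python3 - <<'E'
from h import *
for k in ['fr','fl','nl']:
    probe(k)
    manip.movel([*w(b,*(np.array(L[k])*50/52)),80],v=80)
probe('nr')
p=eyes.get_image("top"); fit(p)
q=w(b,-50,-50);manip.movel([*q,85],v=80)
print(telemetry.observe()['t'])
E
```

```text
fr True tip z 47.9 F 5.2 t 9.13 xy err [ 0.1 -0. ]
fl True tip z 47.9 F 5.6 t 11.76 xy err [0.1 0.1]
nl True tip z 47.9 F 7.4 t 14.38 xy err [0.2 0. ]
nr True tip z 43.6 F 7.8 t 17.15 xy err [-0.5 -0.5]
blob [265.1 215.5] 61 [560.2 133.2]
blob [255.1 273.1] 65 [456.2 149.5]
17.6917
```

The near right corner clearly dips (43.6 mm against 47.9 mm at the other three). Next I'll press its lever.

```bash
python3 - <<'E'
from h import *
q=w(b,-52,-113)
manip.movel([*q,85],v=100)
hit=manip.movel([*q,35.5],v=25,threshold=28)
manip.hold(.3);s=telemetry.observe();print(hit,s['tool_pos']-[*q,14],s['contact_force'])
manip.movel([*q,180],v=120)
q2=w(b,-40,-260);manip.reach([q2[0],q2[1],220],quat(b[2]))
s=telemetry.observe();print(s['t'],s['contact_force'])
p=eyes.get_image("top");P=fit(p);print(solve(P)[:2])
i=cv2.resize(p['img'][190:310,190:410],(770,420),interpolation=cv2.INTER_CUBIC);cv2.imwrite('pics/top2.png',i)
# heights: plate corners and lever tips
v,u=np.mgrid[:480,:640];z=p['z_map'];C=(np.stack([u,v,np.ones_like(u)],-1)@np.linalg.inv(p['K']).T*z[...,None]-p['t'])@p['R']
for n,pts in(('spot',[(a,c) for a in(-52,52) for c in(-52,52)]),('pad',[(a,c) for a in(-52,52) for c in(-112,112)])):
  for a,c in pts:
    d=np.hypot(*(C[...,:2]-w(b,a,c)).transpose(2,0,1)); m=(d<6)&(z>0);print(n,a,c,np.median(C[...,2][m]).round(1),m.sum())
E
```

```text
True [-0.09531428 -2.92208639 23.74046553] [-2.05971343 -0.88639491  9.78248973]
22.5417 [-0.73471151  0.65413093  0.41075689]
blob [265.  215.4] 63 [560.4 133.4]
blob [322.  223.9] 62 [543.3  30.9]
blob [254.7 272.5] 63 [457.4 150.3]
blob [313.1 281.1] 65 [440.9  47.7]
(array([500.49320333,  90.57900936]), np.float64(-0.1624112857940083))
spot -52 -52 48.4 36
spot -52 52 48.2 36
spot 52 -52 48.7 36
spot 52 52 48.1 34
pad -52 -112 25.1 37
pad -52 112 47.0 39
pad 52 -112 46.5 39
pad 52 112 45.8 42
```

View pics/top2.png

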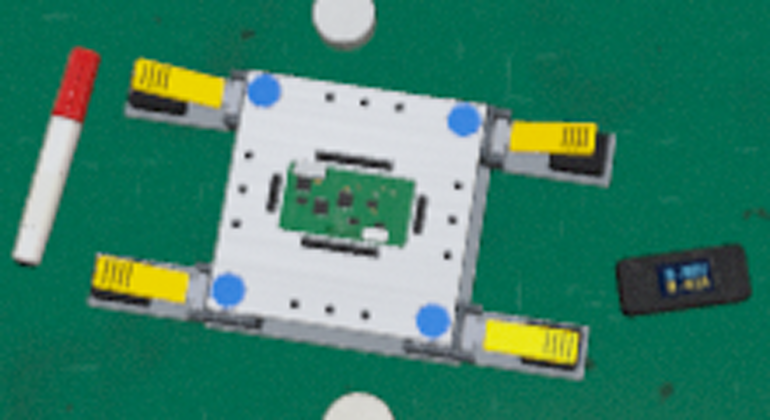

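In the picture the near right lever (530,340 px) is flat and the other three are raised. The board is in its nest, the plate is level, and the arm is clear.

```bash
python3 -c "
from cell import *
manip.hold(.3);workorder.close_job();print(telemetry.observe()['t'])"
```

```text
the job is handed in; nothing more can be done
the job is handed in; nothing more can be done
```

The near right corner was the one that rocked. I pressed only its shim lever flat and handed the job in at about 23 s of the 51 s allowed.

- **Finding the corner:** I pressed all four corners with the closed fingertips. The near right one stopped at 43.6 mm, in both presses, and the other three at 47.9 mm.
- **Pressing the lever:** the fingertips went down to 23.7 mm, where flat is 24 mm. In the last picture that pad reads 25 mm and the other three 46–47 mm, so those are still raised.
- **Final state:** the four corner spots read 48.1–48.7 mm, so the plate is level, and it had shifted by less than 1 mm. The board is in its nest. The jar, tin, tester and marker look untouched by eye; I did not measure their positions again.

**What disagreed:**
- The camera heights read about 1 mm high throughout, within its calibration.
- At the lever the tool had drifted about 3 mm sideways while pressing. It did no harm.
- The search network mixed up the corners, so I located the plate from the blue spots instead.

I did not press the corner again after levelling it.

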